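# Shut the meter case and hold the hasp leaf in its hinge

### The arm

A 7-joint arm with a two-finger parallel gripper is mounted at the origin on the work surface. World frame = base frame: x ahead of the robot, y to its left, z up, the work surface at z = 0. Lengths are in mm, angles in rad, forces in N, time in s.
With the tool pointing down it reaches from about 400 to 875 mm from the base axis. Payload 4.4 kg.
Tool frame: the origin (TCP) lies at the very end of the fingers, on their centre line; the grasp point (between the pads) lies 19 mm behind it (ctrl.pinch_z is the z of the grasp point in the tool frame, in mm); z points along the fingers, x is the direction in which the jaws open and shut, and the axes are right-handed (so a half turn about z gives the same grasp; the last joint's range is limited). The gripper opens to 85 mm and grips with 20 to 120 N. Pads are 22 mm wide; open, the fingers measure 114 mm over their backs; the gripper's body (76 mm by 85 mm) begins 54 mm behind the grasp point. The pads swing forward as they close: fully open they stand 13 mm farther back than shut.
Start: joints at [1.129, 0.628, 0.038, 1.517, -0.027, 0.996, -0.02], TCP at [238.59, -604.643, 200.513] pointing down, gripper open.
Joint ranges: [-3.06, 3.06], [-0.37, 2.12], [-1.25, 1.32], [0.18, 2.47], [-1.1, 4.24], [0.23, 1.98], [-2.94, 2.94]. Speed limits (rad/s): [2.57, 2.57, 3.14, 3.14, 3.14, 3.14, 3.14].

### API

Orientations are given as [roll, pitch, yaw] about the fixed x, y, z axes, in that order (R = Rz(yaw) Ry(pitch) Rx(roll)).
In Python, from cell import sensors, get_image, order, ctrl gives the robot as it stands.
- The arm moves only by the tool arm_command, never from a script. Its argument "rows" is a list that holds one entry, the list of rows, each a list of 6 numbers: the shift along the tool's x, y, z in mm, then the turn, a rotation vector about the tool's x, y, z in degrees. A call has 1 to 20 rows; each row is the pose to reach, as a shift and turn from the pose commanded when the call began, along the tool's axes at that moment; what a row does not reach only later rows make up. A row lasts 1/12 s, in which the tool goes at most 41.7 mm and 7.16 degrees, less where a joint would pass 70% of its speed; a pose out of reach is approached as far as the arm can. A call with a gripper value outside its range is refused whole. "claw" is the opening, from -1 (shut) to 1 (fully open), set as the call begins (left out, the last holds). The fingers move at their own pace and stop on an object; the grip force is fixed at half the most. Time passes only in rows, so rows that repeat a pose let the fingers close. It gives the time, the measured TCP pose, the force and the opening at its end, in the units of the state.
- sensors.read_state(): the state, without advancing time (a new reading comes with each control period).
- get_image(name): name is "scene" or "top"; returns a dict with "pixels" (480x640x3 uint8, red, green, blue), "z_map" (480x640 float32, mm along the optical axis (not along the pixel's ray), 0 where there is no reading), "K" (3x3 intrinsics, pixels), "k1" (the pictures are not rectified: a ray, as slopes to the right and down, at radius r is drawn at 1 + k1 r^2 times it, then the intrinsics apply), "pose" (4x4, takes a point from camera to world coordinates). Camera axes: x right, y up, looking along -z (the intrinsics and any distortion apply to the point x, -y, -z); pixel columns grow to the right and rows downward; lengths in mm; the calibration is good to about 2 mm. A picture is of the moment at which its call begins.
- order.finish_job(): hands the job in, once; it reports no verdict.
The state is a dict: "clock": time; "qpos": joint angles; "qd": joint speeds; "tau": joint torques, N m; "eef_pos": TCP position; "tool_rot": TCP orientation; "force": force on the tool from outside, world axes, zero at the start; "torque": the same for the moment, N m; "width": finger opening in mm.
Only numpy, scipy, OpenCV 4.12 (cv2) and the standard library are available. Lean on these libraries where they do the work, as an engineer would, in place of code of your own. Each camera call takes 0.05 s, during which the arm holds its last target.

### The job

First lower the meter case's open lid gently until it is fully shut. Then pick up the loose steel hasp leaf by its rib and fit its knuckle between the two knuckles on the lid's front edge, leaf level and pointing away from the case, so that the three holes line up for a 6 mm pin. Finish while still holding it there, steady, carried by the gripper alone and not resting or pressing on the case; leave the dish, the beaker and the bottle where they are.

Things in the scene. Friction and masses are not known exactly. Their poses are not given: they have to be found in the camera images.
- case: Fixed grey open case of a portable meter, 160 (its x) x 240 (its y) x 90 mm high, the lid not counted; origin at the centre of its underside on the bench. Its -x side is the front, its +x side carries the lid's hinge. It does not move.
- lid_hinge (a point): Point on the case: middle of the axis on which the lid turns, on the far (+x) top rim, 90 mm above the bench; the axis runs along y. Fixed, axes as the case's.
- lid (a joint): Lid angle, rad: 0 fully shut (flat on the rim); 0.5 to 0.9 at the start. Stiff hinge: it stays where left and takes 2 to 5 N near the free edge to push down. The lid is a grey plate 160 mm (hinge axis to free edge at the front) x 240 x 10 mm, underside level with the hinge axis, with a steel hinge leaf (86 mm along y, 40 mm deep, 6 mm thick) on top at the middle of the free edge.
- lid_press (a point): A bare point on the lid's top surface, beside the steel leaf: 140 mm from the hinge axis (20 mm from the free edge) and 80 mm towards +y from the middle. It turns with the lid; a good place to push it down.
- lid_bore (a point): Middle of the hole line (y) of the lid's two knuckles; turns with the lid. Lid shut: axes as the case's, 111 mm above the bench, 13 mm in front of the lid's free edge, 11 mm above its top. Knuckles: steel tubes along y, outer diameter 22, hole 12, length 22 mm, 38 mm gap between them. The gap is open in front, above and below; behind it the edge of the lid is 13 mm from the hole line.
- hasp: Loose steel hasp leaf, 0.25 to 0.4 kg, flat on the bench. At its +x end a knuckle (tube along y, outer diameter 22, hole 12, length 28 mm); origin at the underside below the knuckle's middle. A 6 mm plate, underside level with the origin, runs to x = -71 mm: 28 mm wide neck, then 60 mm wide from x = -18. On it a rib to grip, 10 mm thick (y), 34 long (x), centred at x = -38 near the mass centre.
- hasp_bore (a point): Centre of the hole of the hasp leaf's knuckle, 11 mm above the leaf's underside; axes as the hasp's, y along the hole. It is to coincide with lid_bore.
- hasp_rib (a point): Middle of the top edge of the hasp leaf's rib, 40 mm above the leaf's underside and 38 mm from the hole's line towards the plate's end; axes as the hasp's.
- dish: Bystander: low white plastic dish 70 x 120 x 18 mm with the hinge pin in it; origin at the centre of its underside. Leave it.
- beaker: Bystander: glass beaker 70 mm wide, 90 mm high with droppers standing in it to 150 mm; origin at the centre of its underside. Leave it.
- bottle: Bystander: white bottle 72 mm wide, 170 mm high; origin at the centre of its underside. Leave it.
Mind the look-alikes: they are no part of the job. Of the things that look like the hasp, take the one that is farthest to the robot's left at the start.

How it is judged (in metres and radians):
On the way, in this order (a step that is already met when the one before it is completed fails the run):
1. the lid is lowered fully shut (value of joint lid below 0.04 rad), for 0.2 s.
2. the hasp leaf is lifted off the bench in the gripper (value of joint lid below 0.04 rad and contact force between hasp and the fingers above 2 N and height (world z) of hasp_bore above 0.05 m), for 0.2 s.
At the end, for the whole second after the job is handed in: Lid shut (0.04 rad). Leaf gripped, pointing away from the case: hole centres within 3 mm across the hole line (level and height), 5 mm along it; hole lines parallel within 0.1 rad, leaf level within 0.15; at rest (20 mm/s), touching case and lid with under 2 N, less than its weight (all of step 2 and x of hasp_bore in the frame of lid_bore between -0.003 and 0.003 m and z of hasp_bore in the frame of lid_bore between -0.003 and 0.003 m and y of hasp_bore in the frame of lid_bore between -0.005 and 0.005 m and angle between the y axis of hasp_bore and the y axis of lid_bore, either way round below 0.1 rad and angle between hasp_bore's own z axis and vertical below 0.15 rad and x of hasp_rib in the frame of lid_bore below -0.02 m and contact force between hasp and case below 2 N and linear speed of hasp below 0.02 m/s); the arm keeps its last pose, push and grip.
It fails at once if the lid is slammed (shutting faster than 3 rad/s) (velocity of joint lid below -3 rad/s).
It fails at once if the dish is disturbed (moved over 30 mm or tipped) (distance of dish from where it was at the start of the episode above 0.03 m or angle between dish's own z axis and vertical above 0.3 rad).
It fails at once if the beaker is disturbed (moved over 30 mm or tipped) (distance of beaker from where it was at the start of the episode above 0.03 m or angle between beaker's own z axis and vertical above 0.3 rad).
It fails at once if the bottle is disturbed (moved over 30 mm or tipped) (distance of bottle from where it was at the start of the episode above 0.03 m or angle between bottle's own z axis and vertical above 0.3 rad).
It also fails if it takes over 59 s, if anything falls off the work surface, if the arm or the gripper's body presses on something with over 40 N, if the wrist force passes 120 N, or if a joint passes its speed limit or range.

## Working session

There is one attempt and no reset: what is moved stays moved. The work goes in short steps, Python scripts to look and compute and a tool call to move; the robot and the scene stay as the last step left them, time stands still between calls to the robot, and variables do not carry over. Pictures are saved under pics/ and viewed, and the job is handed in when it is done.

Besides the shell and the picture viewer there is one more tool, called after "Request:" as name(argument=value, ...) on one line, values as JSON. arm_command: Moves the arm, as the interface text tells. Its arguments: {"type":"object","properties":{"rows":{"type":"array","items":{"type":"array","items":{"type":"array","items":{"type":"number"}}}},"claw":{"type":"number"}},"required":["rows"]}

```bash
mkdir -p pics; ls; cat > h.py <<'E'
import numpy as np, cv2, pickle
from cell import sensors, get_image, order, ctrl
def snap(tag):
    d={}
    for n in ("scene","top"):
        im=get_image(n); d[n]=im
        cv2.imwrite(f"pics/{tag}_{n}.png",cv2.cvtColor(im["pixels"],cv2.COLOR_RGB2BGR))
    pickle.dump(d,open(f"{tag}.pkl","wb")); return d
def ray(im,u,v):
    K=im["K"]; a=np.array([(np.asarray(u,float)-K[0,2])/K[0,0],(np.asarray(v,float)-K[1,2])/K[1,1]])
    p=a.copy()
    for _ in range(20): p=a/(1+im["k1"]*(p**2).sum(0))
    return p
def cloud(im):
    v,u=np.mgrid[0:480,0:640]; p=ray(im,u,v); z=im["z_map"]
    c=np.stack([p[0]*z,-p[1]*z,-z],-1); T=im["pose"]
    w=c@T[:3,:3].T+T[:3,3]; w[z==0]=np.nan; return w
def proj(im,P):
    T=im["pose"]; c=(np.asarray(P)-T[:3,3])@T[:3,:3]; x=c[...,0]/-c[...,2]; y=-c[...,1]/-c[...,2]
    f=1+im["k1"]*(x*x+y*y); K=im["K"]; return np.stack([K[0,0]*x*f+K[0,2],K[1,1]*y*f+K[1,2]],-1)
E
python3 - <<'E'
from h import *
d=snap("a")
for n in d: print(n,d[n]["K"].tolist(),d[n]["k1"],d[n]["pose"].round(3).tolist())
print(sensors.read_state(),ctrl.pinch_z)
E
```

```text
pics
scene [[527.2952325502445, 0.0, 325.0265637961953], [0.0, 527.2952325502445, 242.31035281974715], [0.0, 0.0, 1.0]] -0.0820930104266037 [[-0.785, -0.525, 0.33, 1096.706], [0.62, -0.652, 0.437, 644.95], [-0.014, 0.548, 0.837, 1347.699], [0.0, 0.0, 0.0, 1.0]]
top [[569.0568963104238, 0.0, 325.3902896579277], [0.0, 569.0568963104238, 237.53616837894265], [0.0, 0.0, 1.0]] -0.18105468143305714 [[0.009, 0.98, -0.197, 352.713], [-1.0, 0.008, -0.007, -4.904], [-0.005, 0.197, 0.98, 1358.133], [0.0, 0.0, 0.0, 1.0]]
{'clock': 0.1, 'qpos': array([ 1.12921767,  0.6292259 ,  0.03845099,  1.51824621, -0.02697971,
        0.99628231, -0.02000478]), 'qd': array([ 0.0003644 , -0.00255379,  0.00057206, -0.00374579,  0.00093008,
       -0.00096171, -0.00054778]), 'tau': array([ 3.25292778e-03, -5.64530253e+01,  1.23079777e+00, -1.93972081e+01,
        1.13333669e-02,  5.43494432e-03,  4.80856784e-05]), 'eef_pos': array([ 238.35097463, -604.08834935,  199.70613611]), 'tool_rot': array([ 3.14155763e+00,  1.64328244e-03, -1.19501598e+00]), 'force': array([ 0.42319712,  0.28104039, -1.00938129]), 'torque': array([ 0.00657738,  0.01166929, -0.02729922]), 'width': 85.12168537097253} -18.700000000000003
```

View pics/a_scene.png

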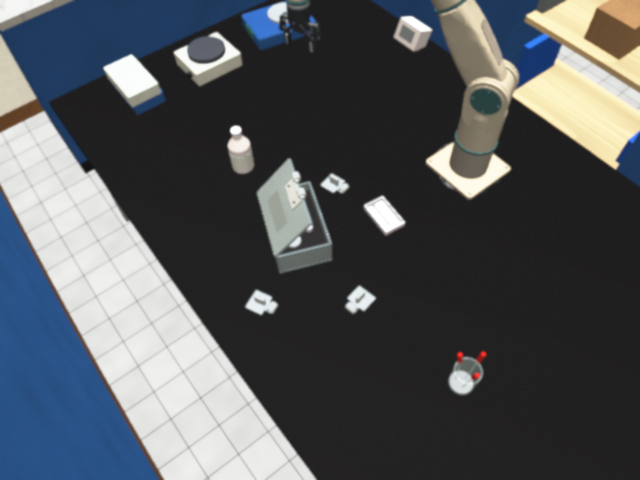

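View pics/a_top.png

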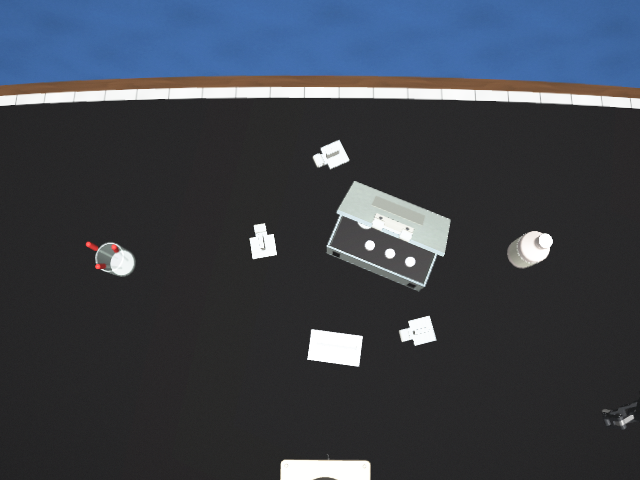

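The top view shows three hasp-like leaves at (263,240), (332,154) and (419,331), the case at about (388,235), the dish at (335,348), the beaker at (115,260) and the bottle at (530,250). Image left is world +y, so (263,240) should be the target. I'll check that with measurements.

```bash
python3 - <<'E'
from h import *
d=pickle.load(open("a.pkl","rb")); t=d["top"];s=d["scene"]
ct=cloud(t); cs=cloud(s)
for n,(u,v) in dict(A=(257,250),B=(340,150),C=(427,335),dish=(335,348),beaker=(122,264),bottle=(527,250),bench=(300,300)).items():
    w=ct[v,u]; print(n,w.round(1),proj(s,w).round(0))
def crop(im,u0,v0,w,h,k,name):
    c=im["pixels"][v0:v0+h,u0:u0+w]; cv2.imwrite(name,cv2.cvtColor(cv2.resize(c,None,fx=k,fy=k,interpolation=cv2.INTER_CUBIC),cv2.COLOR_RGB2BGR))
crop(t,235,215,60,50,12,"pics/cA_top.png")
crop(s,330,275,60,50,12,"pics/cA_scene.png")
crop(t,315,170,150,130,5,"pics/case_top.png")
crop(s,245,150,100,130,5,"pics/case_scene.png")
E
```

```text
A [593.5 170.5   2.3] [367. 300.]
B [848.4 -29.8   9.2] [253. 299.]
C [ 391.8 -239.    -0.5] [333. 180.]
dish [360.5 -20.2   6.5] [384. 215.]
beaker [542.6 476.1  84.6] [464. 358.]
bottle [ 577.7 -453.4  115.6] [245. 144.]
bench [473.3  64.    1.8] [374. 253.]
```

```bash
python3 -c "
import cv2,numpy as np
a=[cv2.imread('pics/'+n) for n in ('cA_top.png','cA_scene.png')]
m=np.hstack(a);cv2.imwrite('pics/cA.png',cv2.resize(m,(800,334)))
a=[cv2.resize(cv2.imread('pics/'+n),None,fx=.7,fy=.7) for n in ('case_top.png','case_scene.png')]
h=min(x.shape[0] for x in a);m=np.hstack([x[:h] for x in a]);print(m.shape);cv2.imwrite('pics/case.png',m[:,:800])"
```

```text
(455, 875, 3)
```

View pics/cA.png

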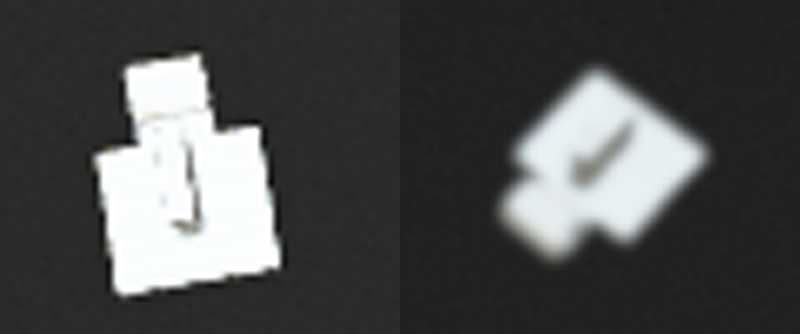

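View pics/case_top.png

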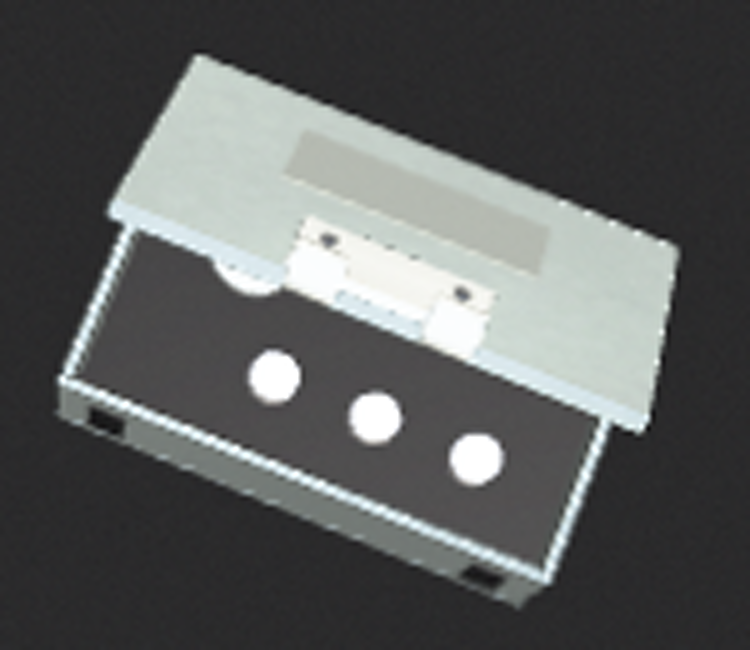

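View pics/case_scene.png

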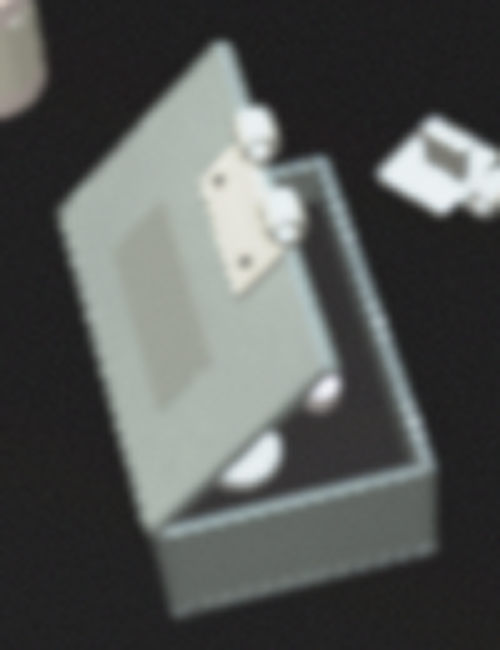

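The crop confirms the choice. A, at top (263,240) and scene (360,299), is the leftmost of the three at y≈170, and its knuckle points away from the robot. Next I'll fit the case pose and lid angle from corners in both views.

```bash
cat > fit.py <<'E'
from h import *
from scipy.optimize import least_squares
d=pickle.load(open("a.pkl","rb")); t=d["top"];s=d["scene"]
def lidp(r,y,tt,a): return np.array([80-r*np.cos(a)+tt*np.sin(a),y,90+r*np.sin(a)+tt*np.cos(a)])
def T(u,v): return (315+u/5-.4,170+v/5-.4)
def S(u,v): return (245+u/5-.4,150+v/5-.4)
R=lambda x,y,z:(lambda a:np.array([x,y,z]))
L=lambda r,y,tt:(lambda a:lidp(r,y,tt,a))
obs=[(t,T(62,378),R(-80,120,90)),(t,T(550,580),R(-80,-120,90)),(t,T(115,203),L(160,120,10)),(t,T(650,415),L(160,-120,10)),
(t,T(197,57),L(0,120,10)),(t,T(678,247),L(0,-120,10)),
(s,S(435,468),R(-80,120,90)),(s,S(325,158),R(-80,-120,90)),(s,S(432,552),R(-80,120,0)),(s,S(178,615),R(80,120,0)),
(s,S(335,370),L(160,120,5)),(s,S(222,42),L(160,-120,10)),(s,S(60,210),L(0,-120,10))]
def W(p,c): x,y,th=p[:3]; C,Sn=np.cos(th),np.sin(th); return np.array([x+C*c[0]-Sn*c[1],y+Sn*c[0]+C*c[1],c[2]])
def res(p): return np.concatenate([proj(im,W(p,f(p[3])))-np.array(o) for im,o,f in obs])
if __name__=="__main__":
    r=least_squares(res,[650,-100,-.38,.7],x_scale=[10,10,.1,.1],loss="soft_l1"); p=r.x
    print(p.round(4)); print(r.fun.reshape(-1,2).round(1).tolist())
    np.save("p.npy",p)
    print("press",W(p,lidp(140,80,10,p[3])),W(p,lidp(140,80,10,0)),"bore",W(p,[-93,0,111]))
E
python3 fit.py
python3 - <<'E'
from h import *
d=pickle.load(open("a.pkl","rb"))
ct=cloud(d["top"]);cs=cloud(d["scene"])
for v in range(225,262,3): print(v,ct[v,248:280:3,2].round(0))
w=cs; 
for u,v in ((270,205),(300,215),(285,235)): print(w[v,u].round(1))
E
```

```text
[ 6.173650e+02 -1.393592e+02 -3.868000e-01  8.181000e-01]
[[-0.7, 0.8], [0.2, 0.7], [-0.8, -0.5], [0.1, 0.9], [0.1, -1.2], [0.7, -0.2], [-0.0, 0.1], [-0.1, -0.2], [0.7, -0.3], [-0.5, 0.4], [0.1, -0.2], [-0.6, -0.1], [-0.3, 0.3]]
press [639.762192   -62.0999101  199.01679164] [591.97906922 -42.63511071 100.        ] bore [ 531.23692424 -104.27431758  111.        ]
225 [ 2.  2. 24. 21. 17. 25. -4.  1. -0.  1.  4.]
228 [-3.  1. 23. 21. 23. 20.  1. -1. -3. -2. -2.]
231 [-1.  6. -2. 18. 17. 17.  5.  1. -2. -1. -1.]
234 [ 3. -6.  4. 14. 39.  1.  8.  3.  7. -0.  4.]
237 [ 1. -0.  3. 10. 42. 16.  4.  5.  8.  1. -1.]
240 [-6.  7.  8.  4. 40. 31.  6.  4.  6. -2.  1.]
243 [ 1.  8.  5. 11. 39. 38.  1.  9.  9.  1.  2.]
246 [-2. 10.  3. 10. 40. 42.  1.  7.  5.  8.  1.]
249 [ 5.  4.  5.  7.  6. 17.  8.  6.  8.  8. -4.]
252 [-1. -0.  5.  5.  9.  9.  3.  5. 10.  8.  4.]
255 [ 3.  1.  6.  7.  2.  9. 10.  6. -0.  3. -1.]
258 [ 0.  3.  3.  3. -5.  3. -1. -0.  2. -6.  0.]
261 [ 1. -1. -5.  1.  5.  4.  3.  2.  1.  3. -3.]
[ 661.  -193.1  130.2]
[642.7 -65.6 201. ]
[691.3 -75.9 137.9]
```

```bash
cat > hasp.py <<'E'
from fit import *
t_=lambda u,v:(235+u/6.667-.46,215+v/6.667-.46); s_=lambda u,v:(330+u/6.667-.46,275+v/6.667-.46)
ob=[(t,t_(97,155),(-18,30,6)),(t,t_(118,297),(-71,30,6)),(t,t_(280,268),(-71,-30,6)),(t,t_(258,127),(-18,-30,6)),
(t,t_(125,68),(11,14,11)),(t,t_(202,55),(11,-14,11)),
(s,s_(112,155),(-18,-30,6)),(s,s_(228,245),(-18,30,6)),(s,s_(310,155),(-71,30,6)),(s,s_(198,65),(-71,-30,6))]
def rh(q): return np.concatenate([proj(im,W(q,c)+[0,0,q[3]])-np.array(o) for im,o,c in ob])
r=least_squares(rh,[620,170,.15,0],x_scale=[10,10,.1,10],loss="soft_l1")
print(r.x.round(3)); print(r.fun.reshape(-1,2).round(1).tolist()); q=r.x
print("rib",W(q,(-38,0,40)),"bore",W(q,(0,0,11)))
# direct rib: triangulated by depth
ct=cloud(t); m=(ct[...,2]>33)&(ct[...,2]<47); m[:, :245]=0;m[:,280:]=0;m[:225]=0;m[258:]=0
print("rib depth mean",np.nanmean(ct[m],0),m.sum())
p=np.load("p.npy")
from scipy.spatial.transform import Rotation as Ro
st=sensors.read_state(); 
def rel(pos,yaw):
    R0=Ro.from_euler('xyz',st["tool_rot"]).as_matrix(); R1=Ro.from_euler('xyz',[np.pi,0,yaw]).as_matrix()
    return (R0.T@(np.array(pos)-st["eef_pos"])).round(1),np.degrees(Ro.from_matrix(R0.T@R1).as_rotvec()).round(1)
for a in (p[3],.6,.4,.2,.1,0):
    c=lidp(140,80,10,a)+[11,0,0]; print(a,W(p,c).round(1))
c=W(p,lidp(140,80,10,p[3])+[11,0,0]); c[2]+=60; print(rel(c,p[2]-np.pi/2))
E
python3 hasp.py
```

```text
[ 6.46553e+02  1.64451e+02  1.81000e-01 -1.96900e+00]
[[-0.0, -0.1], [0.0, -0.2], [0.1, -0.1], [0.1, -0.1], [0.3, -0.0], [0.0, -0.0], [1.3, 0.1], [0.2, -0.9], [-0.3, -0.1], [0.2, 1.2]]
rib [609.17641723 157.59730271  40.        ] bore [646.55323064 164.45104763  11.        ]
rib depth mean [608.50328758 157.20196437  39.81303531] 63
0.818121938056156 [649.9 -66.2 199. ]
0.6 [630.  -58.1 177.3]
0.4 [616.  -52.4 153.7]
0.2 [606.6 -48.6 127.6]
0.1 [603.7 -47.4 113.9]
0 [602.2 -46.8 100. ]
(array([-349.4, -580.3,  -58.8]), array([ 0. ,  0.1, 43.7]))
```

Request:
arm_command(rows=[[[0,0,-40,0,0,0],[-20,-33,-80,0,0,6],[-40,-66,-100,0,0,12],[-60,-99,-100,0,0,18],[-80,-132,-100,0,0,24],[-100,-165,-100,0,0,30],[-120,-198,-100,0,0,36],[-140,-231,-100,0,0,43],[-160,-264,-100,0,0,43.7],[-180,-297,-100,0,0,43.7],[-200,-330,-100,0,0,43.7],[-220,-363,-100,0,0,43.7],[-240,-396,-100,0,0,43.7],[-260,-430,-100,0,0,43.7],[-280,-464,-100,0,0,43.7],[-300,-498,-100,0,0,43.7],[-320,-532,-100,0,0,43.7],[-340,-562,-100,0,0,43.7],[-349,-580,-90,0,0,43.7],[-349,-580,-70,0,0,43.7]]], claw=-1)

```text
clock: 1.77
eef_pos: [654.5, -59.8, 271.3]
tool_rot: [-3.137, 0.006, -1.949]
force: [1.0, 0.7, 0.4]
width: -0.1
```

```bash
python3 - <<'E'
from h import *
s=sensors.read_state(); print(s["eef_pos"],s["tool_rot"],s["force"],s["width"],s["qpos"])
E
```

```text
[654.45571363 -59.82535359 271.30103112] [-3.13749968  0.0059035  -1.94908542] [0.9801344  0.67207541 0.40035752] -0.14741099153236142 [-0.0174119   0.57823351  0.1189181   1.41000459 -0.07590918  1.15201575
 -1.83624486]
```

Request:
arm_command(rows=[[[0,0,20,0,0,0],[0,0,40,0,0,0],[0,0,55,0,0,0],[0,0,63,0,0,0],[0,0,70,0,0,0],[6,6,76,0,0,0],[6,11,81,0,0,0],[6,16,86,0,0,0],[6,21,92,0,0,0],[6,25,98,0,0,0],[6,29,104,0,0,0],[6,33,110,0,0,0],[6,37,116,0,0,0]]])

```text
clock: 2.85
eef_pos: [614.3, -58.3, 155.3]
tool_rot: [-3.139, 0.001, -1.957]
force: [0.4, -0.2, 3.4]
width: 0.2
```

```bash
python3 - <<'E'
from h import *
s=sensors.read_state(); print(s["eef_pos"],s["force"])
snap("b")
E
```

```text
[614.27593859 -58.32043269 155.29581899] [ 0.37580966 -0.1964748   3.38948914]
```

View pics/b_scene.png

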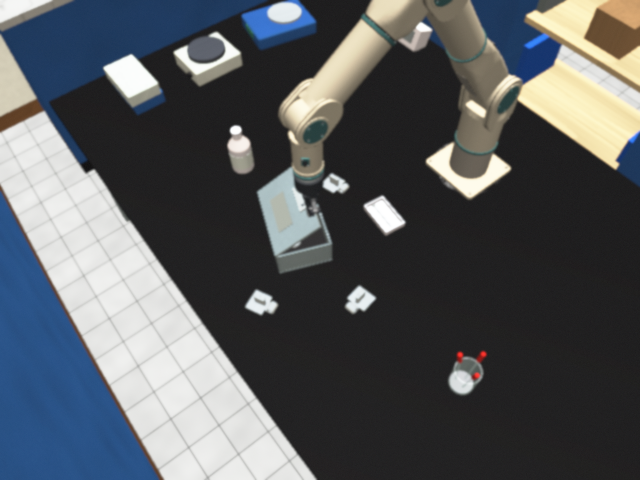

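The scene picture shows the fingers at (313,205) on the lid, which is following with 3.4 N.

Request:
arm_command(rows=[[[0,3,6,0,0,0],[0,6,12,0,0,0],[0,8,18,0,0,0],[0,10,25,0,0,0],[0,11,32,0,0,0],[0,13,38,0,0,0],[0,14,44,0,0,0],[0,14,49,0,0,0],[0,14,52,0,0,0],[0,14,54,0,0,0],[0,14,55,0,0,0],[0,14,55,0,0,0]]])

```text
clock: 3.95
eef_pos: [600.6, -53.6, 99.3]
tool_rot: [-3.141, -0.0, -1.958]
force: [-0.4, -1.1, 1.0]
width: 0.3
```

Request:
arm_command(rows=[[[0,0,1,0,0,0],[0,0,2,0,0,0],[0,0,3,0,0,0],[0,0,3,0,0,0]]])

```text
clock: 4.28
eef_pos: [600.5, -53.5, 96.5]
tool_rot: [-3.142, -0.0, -1.958]
force: [0.1, 0.5, 2.0]
width: -0.4
```

Request:
arm_command(rows=[[[0,0,1,0,0,0],[0,0,2,0,0,0],[0,0,3,0,0,0],[0,0,3,0,0,0]]])

```text
clock: 4.62
eef_pos: [600.5, -53.4, 93.3]
tool_rot: [3.141, 0.0, -1.958]
force: [-0.5, 0.6, 1.1]
width: 0.1
```

```bash
python3 - <<'E'
from h import *
d=snap("c"); print(sensors.read_state()["force"])
t=d["top"]
c=t["pixels"][170:300,315:465]; cv2.imwrite("pics/c_crop.png",cv2.cvtColor(cv2.resize(c,None,fx=5,fy=4.5),cv2.COLOR_RGB2BGR))
c=d["scene"]["pixels"][150:280,245:365]; cv2.imwrite("pics/c_crop2.png",cv2.cvtColor(cv2.resize(c,None,fx=4.5,fy=4.5),cv2.COLOR_RGB2BGR))
E
```

```text
[-0.4830555   0.51404543 -0.04118044]
```

View pics/c_crop2.png

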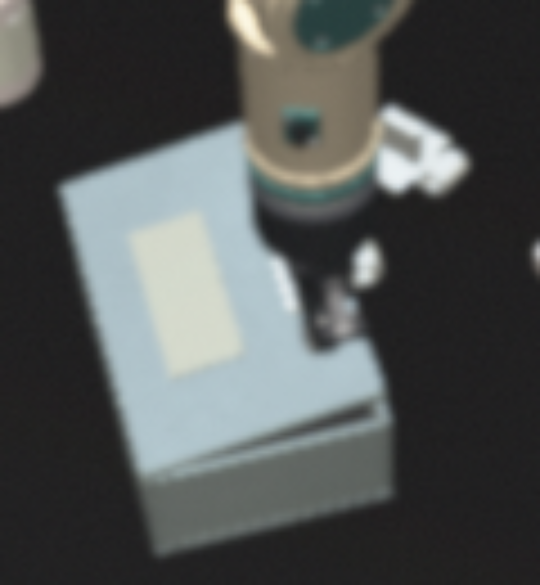

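```bash
python3 - <<'E'
from fit import *
d=pickle.load(open("c.pkl","rb")); p=np.load("p.npy")
C,S_=np.cos(p[2]),np.sin(p[2])
for n in d:
    w=cloud(d[n]); x=w[...,0]-p[0];y=w[...,1]-p[1]; cx=C*x+S_*y; cy=-S_*x+C*y
    m=(abs(cy)<115)&(cx>-75)&(cx<78)&(w[...,2]>80)&(w[...,2]<125)
    for lo in range(-80,80,20):
        k=m&(cx>lo)&(cx<lo+20); print(n,lo,k.sum(),np.median(w[...,2][k]).round(1) if k.any() else None)
    k=m&(cy>95)
    A=np.c_[cx[k],np.ones(k.sum())]; print("slope",np.linalg.lstsq(A,w[...,2][k],rcond=None)[0])
E
```

```text
scene -80 21 123.3
scene -60 64 121.9
scene -40 382 119.9
scene -20 444 116.7
scene 0 447 113.8
scene 20 444 110.2
scene 40 445 106.6
scene 60 401 102.8
slope [ -0.15702596 114.50923453]
top -80 78 123.1
top -60 224 122.0
top -40 400 119.2
top -20 457 116.1
top 0 472 113.0
top 20 485 109.5
top 40 493 105.9
top 60 450 102.4
slope [0. 0.]
```

View pics/c_crop.png

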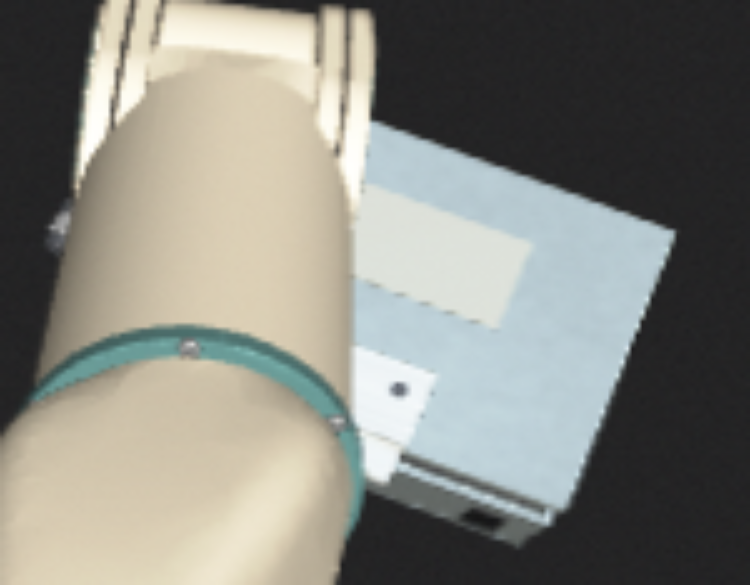

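```bash
python3 - <<'E'
from fit import *
d=pickle.load(open("c.pkl","rb")); p=np.load("p.npy");s=d["scene"]
for z in (93,108,122): print(z,(proj(s,np.array([600.5,-53.4,z]))-[245,150])*4.5)
w=cloud(s)
print(w[220:232:2,312:328:2,2].round(0))
c=s["pixels"][195:240,290:350]; cv2.imwrite("pics/c_crop3.png",cv2.cvtColor(cv2.resize(c,None,fx=12,fy=12,interpolation=cv2.INTER_CUBIC),cv2.COLOR_RGB2BGR))
print(sensors.read_state())
E
```

```text
93 [320.87841543 370.70201635]
108 [320.21156319 357.39360709]
122 [319.57928289 344.77161728]
[[170. 177. 180. 207. 219. 225. 206.  -1.]
 [147. 179. 213. 212. 219. 218. 221. 219.]
 [123. 175. 198. 217. 220. 216. 216. 217.]
 [121. 135. 197. 215. 213. 134. 125. 130.]
 [116. 129. 139. 130. 125. 132. 132. 131.]
 [118. 122. 121. 123. 127. 122. 123. 126.]]
{'clock': 4.7167, 'qpos': array([-0.0174415 ,  0.69448985,  0.09583713,  1.75349758, -0.09533675,
        0.69785508, -1.82835968]), 'qd': array([-2.68628805e-04,  1.91377507e-03,  7.99342862e-05, -1.30007578e-03,
        1.03177028e-03, -1.06269150e-03,  1.78551039e-04]), 'tau': array([ 9.56770236e-03, -5.48076689e+01,  2.15862729e+00, -1.47325230e+01,
        1.21955198e-02,  1.44525948e-03,  3.58851185e-04]), 'eef_pos': array([600.67570803, -53.4972355 ,  93.36061992]), 'tool_rot': array([-3.14133191e+00,  1.22096995e-05, -1.95777512e+00]), 'force': array([-0.4830555 ,  0.51404543, -0.04118044]), 'torque': array([-0.01556829, -0.0092258 ,  0.00143617]), 'width': 0.04739785582627798}
```

View pics/c_crop3.png

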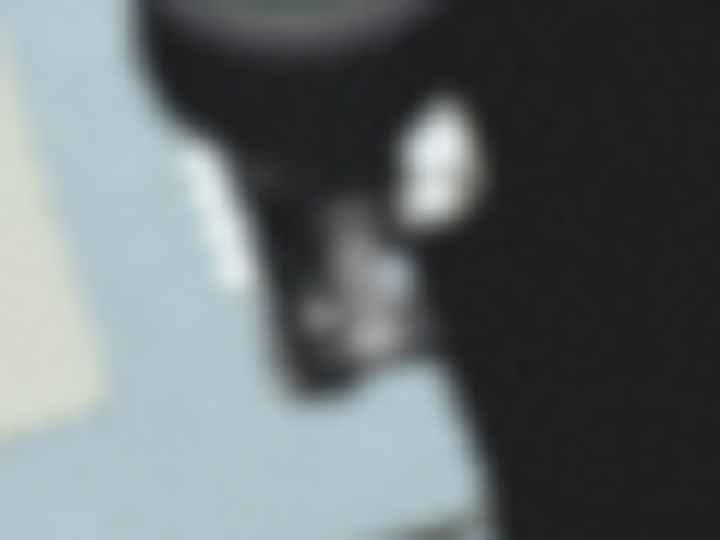

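```bash
python3 - <<'E'
from fit import *
p=np.load("p.npy"); C,S_=np.cos(p[2]),np.sin(p[2])
for f in "bc":
  d=pickle.load(open(f+".pkl","rb"))
  for n in d:
    w=cloud(d[n]); x=w[...,0]-p[0];y=w[...,1]-p[1]; cx=C*x+S_*y; cy=-S_*x+C*y
    m=(abs(cy)<115)&(cx>20)&(cx<85)&(w[...,2]>90)&(w[...,2]<170)
    a=np.polyfit(cx[m],w[...,2][m],1); print(f,n,m.sum(),a,np.arctan(-a[0]), a[0]*80+a[1])
  # TCP case coords
for P in ([614.3,-58.3,155.3],[600.5,-53.4,93.3]):
    x=P[0]-p[0];y=P[1]-p[1]; print(C*x+S_*y,-S_*x+C*y,P[2])
d=pickle.load(open("a.pkl","rb"));s=d["scene"];st=np.array([238.4,-604.1,199.7])
print(proj(s,st),proj(s,st+[0,0,28]),proj(d["top"],st),proj(d["top"],st+[0,0,28]))
for n,(u,v) in dict(scene=(300,30),top=(620,415)).items():
    c=d[n]["pixels"][max(0,v-40):v+40,u-50:u+50]; cv2.imwrite(f"pics/g_{n}.png",cv2.cvtColor(cv2.resize(c,None,fx=6,fy=6,interpolation=cv2.INTER_CUBIC),cv2.COLOR_RGB2BGR))
E
```

```text
b scene 1506 [ -0.70333699 158.87640021] 0.612962047733219 102.60944077164913
b top 1285 [ -0.68107296 156.41101017] 0.5979099872900038 101.9251737042297
c scene 1359 [ -0.18346398 115.58425423] 0.18144617141630492 100.90713569284166
c top 1497 [ -0.18440221 114.99425094] 0.18235369617992328 100.24207419273719
-33.418704612371286 73.91333893280962 155.3
-48.04756270921983 73.24512430990205 93.3
[300.6429169   56.90813182] [300.2203976   50.07690688] [613.36541092 402.19207773] [619.63173853 403.12393383]
```

View pics/g_scene.png

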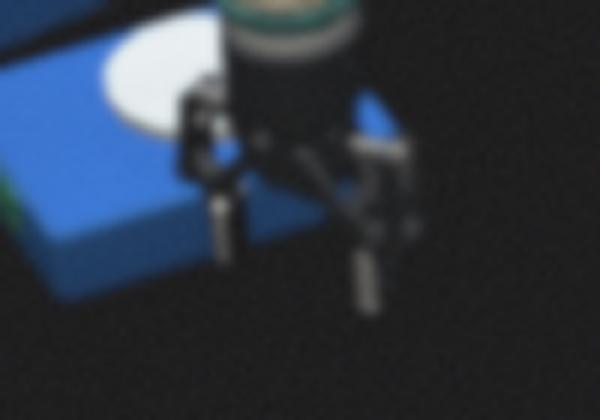

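The lid is still about 0.18 rad open, although the TCP reads z=93. The depth maps put the real fingertip contact about 30 mm above the reported TCP in both pictures, so the fingers end above where the TCP reads. I'll keep lowering while watching the force, then calibrate the finger offset visually.

Request:
arm_command(rows=[[[0,0,4,0,0,0],[0,0,8,0,0,0],[0,0,12,0,0,0],[0,0,15,0,0,0],[0,0,18,0,0,0],[0,0,20,0,0,0],[0,0,20,0,0,0]]])

```text
clock: 5.3
eef_pos: [600.4, -53.5, 72.9]
tool_rot: [3.141, -0.0, -1.958]
force: [-0.5, -0.3, -0.2]
width: 0.1
```

Request:
arm_command(rows=[[[0,0,1,0,0,0],[0,0,2,0,0,0],[0,0,3,0,0,0],[0,0,3,0,0,0]]])

```text
clock: 5.63
eef_pos: [600.7, -53.6, 70.5]
tool_rot: [-3.141, -0.0, -1.958]
force: [-0.8, 0.2, 0.4]
width: -0.2
```

```bash
cat > lid.py <<'E'
import sys
from fit import *
p=np.load("p.npy"); C,S_=np.cos(p[2]),np.sin(p[2])
f=sys.argv[1]; d=snap(f)
for n in d:
    w=cloud(d[n]); x=w[...,0]-p[0];y=w[...,1]-p[1]; cx=C*x+S_*y; cy=-S_*x+C*y
    m=(abs(cy)<115)&(cx>-10)&(cx<78)&(w[...,2]>80)&(w[...,2]<170)
    a=np.polyfit(cx[m],w[...,2][m],1); print(f,n,m.sum(),a,np.arctan(-a[0]), a[0]*80+a[1])
c=d["scene"]["pixels"][150:280,245:365]; cv2.imwrite(f"pics/{f}_crop2.png",cv2.cvtColor(cv2.resize(c,None,fx=4.5,fy=4.5),cv2.COLOR_RGB2BGR))
E
python3 lid.py e
```

```text
e scene 1918 [-1.57207262e-02  1.01993779e+02] 0.015719431264111162 100.73612044526344
e top 2241 [-1.88850595e-02  1.01621488e+02] 0.018882814890966278 100.11068276005902
```

View pics/e_crop2.png

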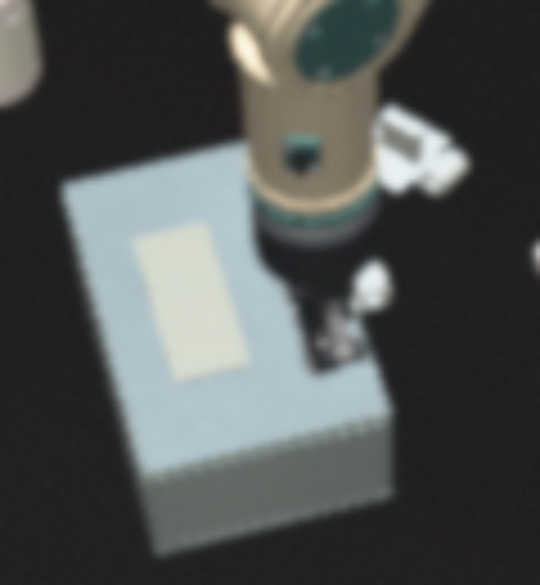

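The lid is nearly shut at about 0.017 rad. I'll push until the force rises.

Request:
arm_command(rows=[[[0,0,1,0,0,0],[0,0,2,0,0,0],[0,0,2,0,0,0]]])

```text
clock: 5.98
eef_pos: [600.6, -53.6, 69.3]
tool_rot: [-3.141, 0.0, -1.958]
force: [-2.0, 1.2, 6.6]
width: 0.1
```

Request:
arm_command(rows=[[[0,0,1,0,0,0],[0,0,2,0,0,0],[0,0,2,0,0,0]]])

```text
clock: 6.23
eef_pos: [600.7, -53.5, 69.2]
tool_rot: [-3.141, 0.001, -1.958]
force: [-5.8, 0.7, 20.5]
width: -0.0
```

The lid is shut: the z reading stopped at 69.2 while the force rose to 20 N. With the lid top at 100, the shut fingertips sit about 31 mm above the reported TCP. I'll lift off and go above the leaf with the gripper open.

Request:
arm_command(rows=[[[0,0,-20,0,0,0],[0,0,-55,0,0,0],[0,0,-90,0,0,0],[-30,10,-90,0,0,-6],[-65,22,-90,0,0,-12],[-100,35,-90,0,0,-18],[-135,48,-90,0,0,-25],[-170,60,-85,0,0,-32.5],[-198.6,71.6,-70,0,0,-32.5],[-198.6,71.6,-50,0,0,-32.5],[-198.6,71.6,-40,0,0,-32.5],[-198.6,71.6,-40,0,0,-32.5],[-198.6,71.6,-40,0,0,-32.5],[-198.6,71.6,-40,0,0,-32.5]]], claw=0.3)

```text
clock: 7.4
eef_pos: [610.2, 155.7, 107.3]
tool_rot: [-3.14, -0.001, -1.393]
force: [-0.2, -0.1, 0.0]
width: 55.2
```

```bash
python3 - <<'E'
from fit import *
d=snap("f");s=d["scene"];t=d["top"]
st=sensors.read_state();print(st["eef_pos"],st["tool_rot"],st["width"],st["force"])
e=st["eef_pos"]
print([ (z,((proj(s,e+[0,0,z])-[320,240])*6).round(0)) for z in (0,20,31,40)])
def crop(im,u0,v0,w,h,k,name):
    c=im["pixels"][v0:v0+h,u0:u0+w]; cv2.imwrite(name,cv2.cvtColor(cv2.resize(c,None,fx=k,fy=k,interpolation=cv2.INTER_CUBIC),cv2.COLOR_RGB2BGR))
crop(s,320,240,90,80,6,"pics/f_cs.png"); crop(t,205,180,120,100,6,"pics/f_ct.png")
E
```

```text
[610.27743566 156.34149449 107.70612032] [-3.13950065e+00 -3.07635571e-04 -1.39251814e+00] 55.38084756705653 [ 0.29598092  0.56273455 -0.12230702]
[(0, array([247., 249.])), (20, array([249., 227.])), (31, array([250., 215.])), (40, array([251., 205.]))]
```

View pics/f_cs.png

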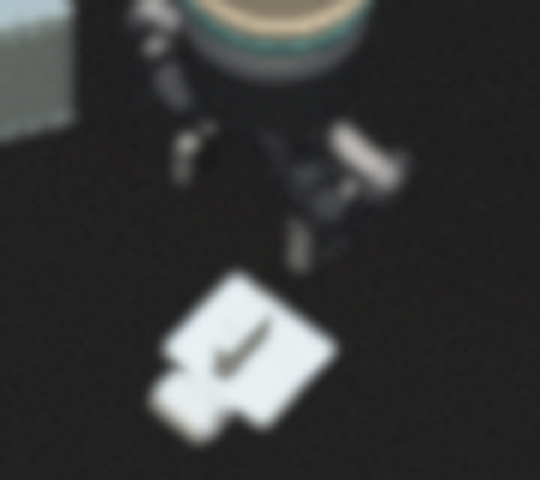

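View pics/f_ct.png

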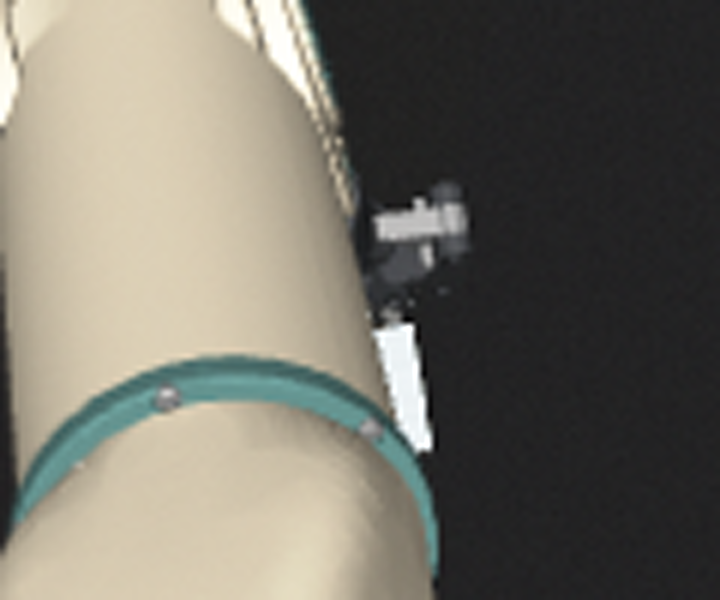

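The scene crop shows the pads at (183,180) and (298,268), straddling the rib at (243,345). The top crop is mostly hidden by the arm. The xy agrees with the TCP, and the z agrees with the offset of about 31 mm. Descending in two stages.

Request:
arm_command(rows=[[[0,0,25,0,0,0],[0,0,50,0,0,0],[0,0,75,0,0,0],[0,0,90,0,0,0],[0,0,100,0,0,0],[0,0,105,0,0,0],[0,0,105,0,0,0]]])

```text
clock: 8.08
eef_pos: [609.2, 157.1, 1.3]
tool_rot: [3.141, -0.0, -1.391]
force: [-1.0, -0.6, -0.1]
width: 55.3
```

```bash
python3 - <<'E'
from fit import *
d=snap("g");s=d["scene"];t=d["top"]
st=sensors.read_state();print(st["eef_pos"],st["tool_rot"],st["width"],st["force"])
def crop(im,u0,v0,w,h,k,name):
    c=im["pixels"][v0:v0+h,u0:u0+w]; cv2.imwrite(name,cv2.cvtColor(cv2.resize(c,None,fx=k,fy=k,interpolation=cv2.INTER_CUBIC),cv2.COLOR_RGB2BGR))
crop(s,320,255,80,65,9,"pics/g_cs.png")
E
```

```text
[610.17741342 157.57482647   2.61095066] [-3.13967050e+00  1.68050824e-04 -1.39081596e+00] 55.68152290760526 [-0.52143858  0.53841302  0.64993859]
```

View pics/g_cs.png

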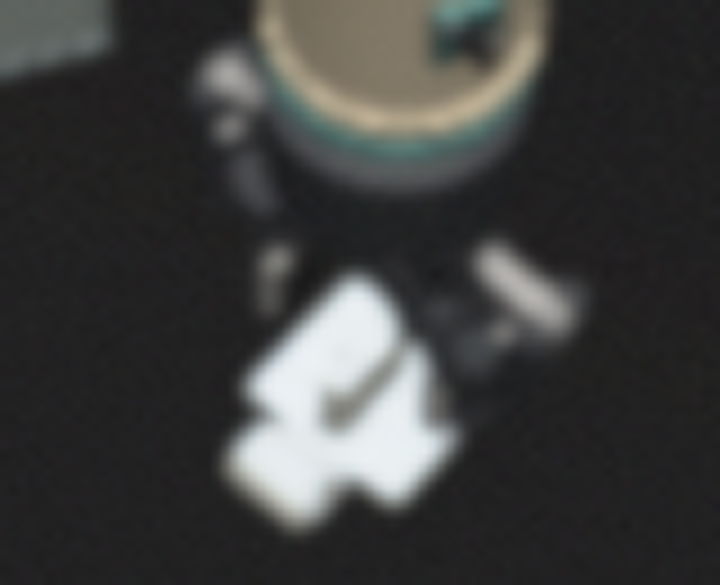

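The crop shows the pads at (268,315) and (445,425), on either side of the rib and still above the plate, with no contact force.

Request:
arm_command(rows=[[[0,0,6,0,0,0],[0,0,12,0,0,0],[0,0,18,0,0,0],[0,0,18,0,0,0]]])

```text
clock: 8.52
eef_pos: [608.2, 157.2, -17.7]
tool_rot: [3.14, -0.0, -1.39]
force: [-0.2, 0.8, -1.3]
width: 55.4
```

Request:
arm_command(rows=[[[0,0,0,0,0,0],[0,0,0,0,0,0],[0,0,0,0,0,0],[0,0,0,0,0,0],[0,0,0,0,0,0],[0,0,0,0,0,0],[0,0,0,0,0,0],[0,0,0,0,0,0]]], claw=-1)

```text
clock: 9.18
eef_pos: [609.5, 157.5, -16.1]
tool_rot: [-3.141, -0.0, -1.391]
force: [-1.1, 0.0, 4.3]
width: 8.9
```

```bash
python3 - <<'E'
from fit import *
d=snap("i");s=d["scene"];t=d["top"]
st=sensors.read_state();print(st["eef_pos"],st["tool_rot"],st["width"],st["force"])
def crop(im,u0,v0,w,h,k,name):
    c=im["pixels"][v0:v0+h,u0:u0+w]; cv2.imwrite(name,cv2.cvtColor(cv2.resize(c,None,fx=k,fy=k,interpolation=cv2.INTER_CUBIC),cv2.COLOR_RGB2BGR))
crop(s,320,255,80,65,9,"pics/i_cs.png")
E
```

```text
[609.51212133 157.49212052 -16.07647728] [-3.14090723e+00 -2.14303826e-05 -1.39059495e+00] 8.743434470299304 [-0.10884831 -0.81625502  4.28927554]
```

View pics/i_cs.png

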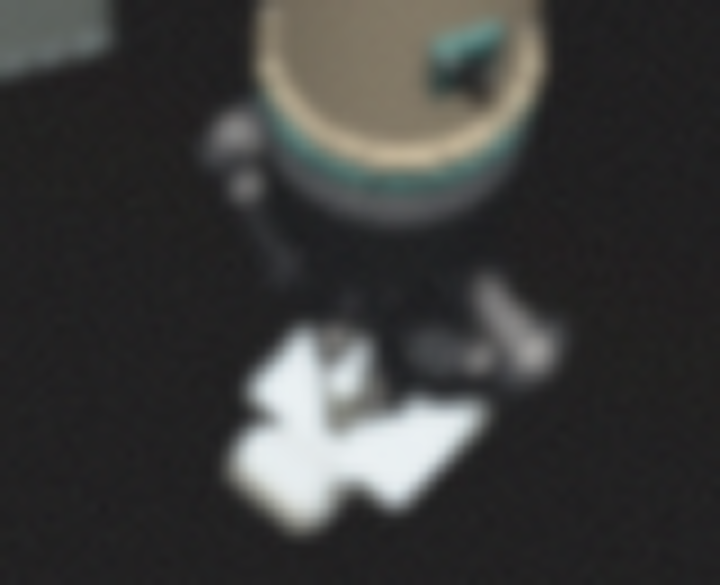

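The pads hold the rib at about (350,370), with an opening of 8.9 mm. Lifting.

Request:
arm_command(rows=[[[0,0,-5,0,0,0],[0,0,-12,0,0,0],[0,0,-25,0,0,0],[0,0,-45,0,0,0],[0,0,-70,0,0,0],[0,0,-95,0,0,0],[0,0,-120,0,0,0],[0,0,-140,0,0,0],[0,0,-150,0,0,0],[0,0,-150,0,0,0]]])

```text
clock: 10.12
eef_pos: [610.9, 158.0, 136.7]
tool_rot: [-3.136, 0.001, -1.391]
force: [0.4, -0.4, -3.4]
width: 8.5
```

```bash
python3 - <<'E'
from fit import *
d=snap("j");s=d["scene"];t=d["top"]
st=sensors.read_state();print(st["eef_pos"],st["tool_rot"],st["width"],st["force"])
def crop(im,u0,v0,w,h,k,name):
    c=im["pixels"][v0:v0+h,u0:u0+w]; cv2.imwrite(name,cv2.cvtColor(cv2.resize(c,None,fx=k,fy=k,interpolation=cv2.INTER_CUBIC),cv2.COLOR_RGB2BGR))
crop(s,310,215,100,80,8,"pics/j_cs.png")
crop(t,200,170,100,80,8,"pics/j_ct.png")
E
```

```text
[608.5742765  157.34533372 133.22339271] [ 3.14084367e+00 -6.21371014e-05 -1.39040110e+00] 9.020967763603549 [-0.79251168 -0.42475055 -3.77490221]
```

View pics/j_cs.png

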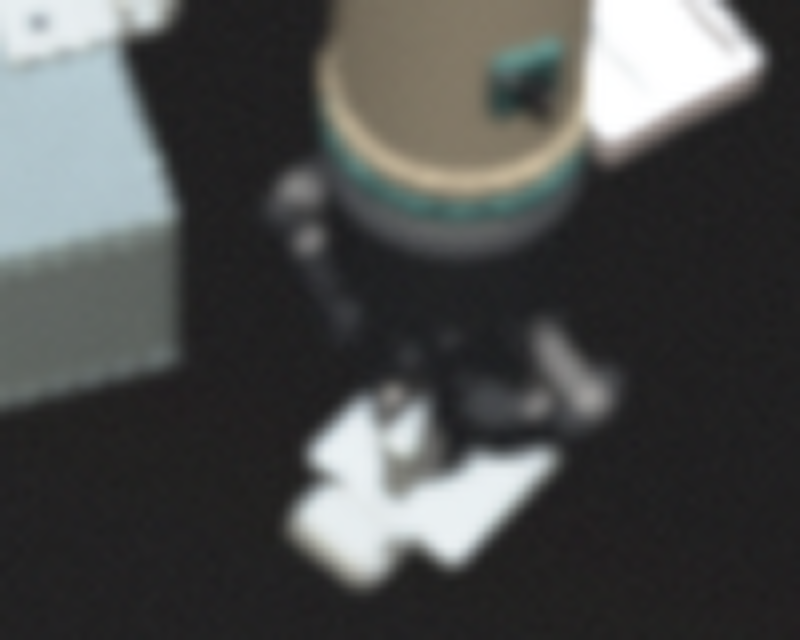

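View pics/j_ct.png

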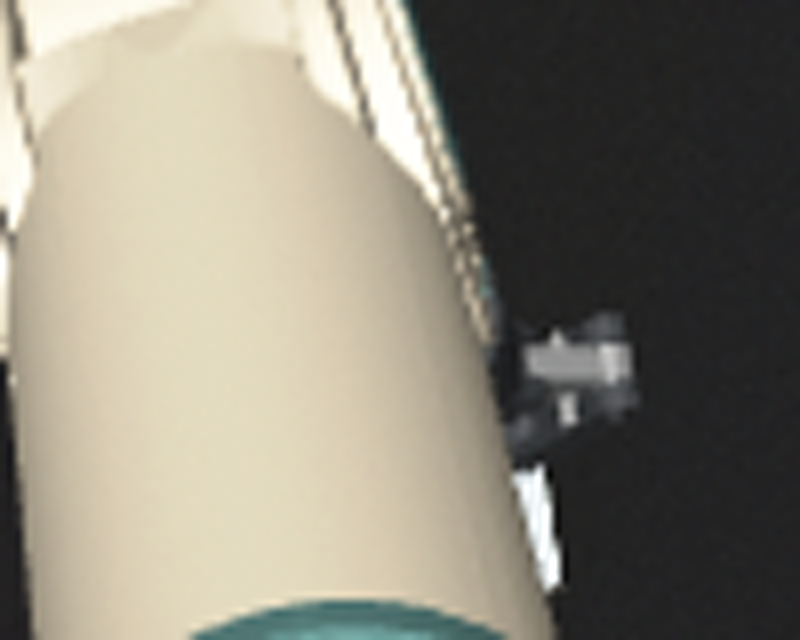

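The leaf is lifted and looks level, with its knuckle at (345,535) in the scene crop and a weight of about 3.8 N. Moving to a staging pose 60 mm in front of the gap.

Request:
arm_command(rows=[[[10,11,0,0,0,2],[28,31,0,0,0,6],[48,52,0,0,0,10],[68,74,0,0,0,14],[88,96,0,0,0,18],[108,117,0,0,0,22],[128,139,0,0,0,26],[148,160,0,0,0,30],[166,180,0,0,0,32.5],[181,196,0,0,0,32.5],[191,206.6,0,0,0,32.5],[191,206.6,0,0,0,32.5],[191,206.6,0,0,0,32.5]]])

```text
clock: 11.3
eef_pos: [439.1, -67.8, 132.6]
tool_rot: [3.139, -0.001, -1.96]
force: [-0.1, 1.0, -3.2]
width: 9.1
```

Request:
arm_command(rows=[[[0,0,10,0,0,0],[0,0,25,0,0,0],[0,0,38,0,0,0],[0,0,45,0,0,0],[0,0,48,0,0,0],[0,0,48,0,0,0],[0,0,48,0,0,0],[0,0,48,0,0,0]]])

```text
clock: 11.97
eef_pos: [440.8, -67.4, 86.0]
tool_rot: [-3.141, 0.0, -1.957]
force: [0.4, -0.0, -4.1]
width: 8.9
```

```bash
python3 - <<'E'
from fit import *
d=snap("k");s=d["scene"];t=d["top"]
st=sensors.read_state();print(st["eef_pos"],st["tool_rot"],st["width"],st["force"])
def crop(im,u0,v0,w,h,k,name):
    c=im["pixels"][v0:v0+h,u0:u0+w]; cv2.imwrite(name,cv2.cvtColor(cv2.resize(c,None,fx=k,fy=k,interpolation=cv2.INTER_CUBIC),cv2.COLOR_RGB2BGR))
p=np.load("p.npy"); print(proj(s,W(p,[-93,0,111])),proj(t,W(p,[-93,0,111])))
crop(s,270,150,100,80,8,"pics/k_cs.png")
crop(t,320,200,100,80,8,"pics/k_ct.png")
E
```

```text
[440.71790341 -67.47739462  86.06270128] [-3.14032078e+00  4.05724635e-04 -1.95772509e+00] 8.916873718139467 [ 0.11481267  0.60766223 -2.7417188 ]
[324.16339977 205.56734199] [374.00608754 270.06049275]
```

View pics/k_cs.png

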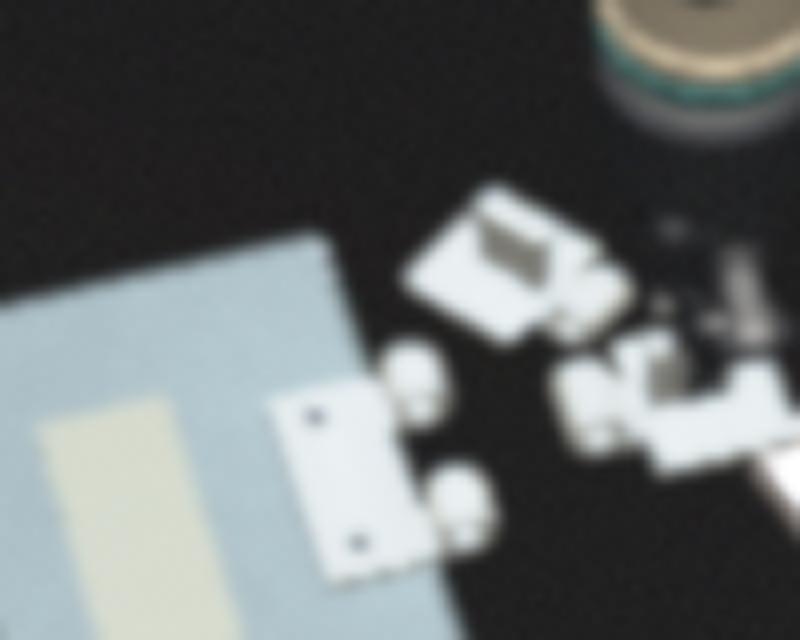

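View pics/k_ct.png

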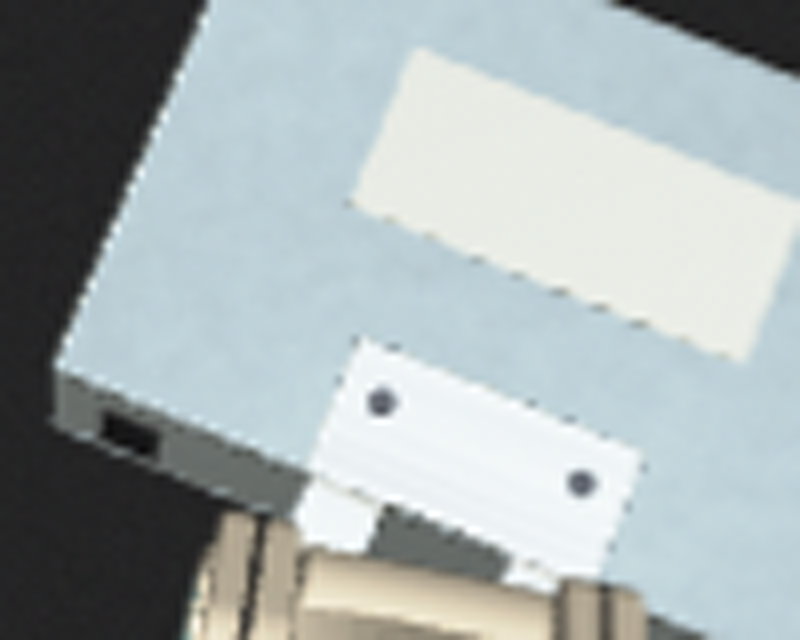

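The scene view now shows both lid knuckles, at crop (415,385) and (462,508), the hasp knuckle at (593,408), and the decoy behind it. I'll use scene depth to compare the plate and lid-leaf heights, which should be equal, and check the tilt and position.

```bash
cat > meas.py <<'E'
import sys
from fit import *
from scipy.spatial.transform import Rotation as Ro
f=sys.argv[1]; d=pickle.load(open(f+".pkl","rb")); s=d["scene"]; p=np.load("p.npy"); C,S_=np.cos(p[2]),np.sin(p[2])
w=cloud(s); x=w[...,0]-p[0];y=w[...,1]-p[1]; cx=C*x+S_*y; cy=-S_*x+C*y; z=w[...,2]
e=np.array(eval(sys.argv[2])); ex=C*(e[0]-p[0])+S_*(e[1]-p[1]); ey=-S_*(e[0]-p[0])+C*(e[1]-p[1]); print("tcp case",ex,ey)
lum=s["pixels"].astype(int).min(-1); br=lum>200; br=cv2.erode(br.astype(np.uint8),np.ones((3,3)))>0
bx=ex+38
def st(n,m):
    print(n,m.sum(),"z",z[m].mean().round(2),"+-",(z[m].std()/np.sqrt(m.sum())).round(2))
    return m
st("lidleaf",br&(cx>-72)&(cx<-45)&(abs(cy)<38)&(z>95)&(z<117))
m=st("plate",br&(cx>bx-68)&(cx<bx-21)&(abs(cy-ey)<28)&(abs(cy-ey)>10)&(z>85)&(z<120))
A=np.c_[cx[m]-bx,cy[m]-ey,np.ones(m.sum())]; print("plane",np.linalg.lstsq(A,z[m],rcond=None)[0])
lum2=lum>130
m=lum2&(cx>bx-9)&(cx<bx+25)&(abs(cy-ey)<22)&(z>92)&(z<135); st("hasp tube",m); print("  mean",cx[m].mean()-bx,cy[m].mean()-ey, "top",np.percentile(z[m],85))
for sg in (1,-1):
    k=lum2&(cx>-120)&(cx<-84)&(abs(cy-sg*30)<17)&(z>92)&(z<135); st("lid tube",k); print("  mean",cx[k].mean()+93,cy[k].mean()-sg*30,np.percentile(z[k],85))
E
python3 meas.py k "[440.7,-67.4,86]"
```

```text
tcp case -190.75811941183454 -0.006066845121480924
lidleaf 158 z 106.61 +- 0.24
plate 63 z 109.1 +- 0.32
plane [4.08649096e-02 5.55301174e-02 1.09867570e+02]
hasp tube 69 z 120.05 +- 0.74
  mean 1.4931286773421562 5.366061456016487 top 125.83246050827242
lid tube 56 z 117.99 +- 0.81
  mean 0.005356604886330274 4.342182874634545 124.03503569090145
lid tube 58 z 117.25 +- 0.81
  mean 0.2568165161254399 3.72639859618965 122.54788222615633
```

The leaf measures about 2.5 mm high and about 1 mm off in x and y. I'll correct that and advance part of the way.

Request:
arm_command(rows=[[[0.5,-8,1,0,0,0],[0.5,-16,2,0,0,0],[0.5,-24,2.5,0,0,0],[0.5,-31,2.5,0,0,0],[0.5,-33,2.5,0,0,0],[0.5,-33,2.5,0,0,0],[0.5,-33,2.5,0,0,0],[0.5,-33,2.5,0,0,0]]])

```text
clock: 12.73
eef_pos: [469.9, -80.2, 82.9]
tool_rot: [3.141, -0.0, -1.958]
force: [-0.4, -0.3, -2.8]
width: 9.0
```

```bash
cat > look.py <<'E'
import sys
from fit import *
f=sys.argv[1]; fr=[get_image("scene") for _ in range(4)]
s=fr[-1]; z=np.stack([q["z_map"] for q in fr]); s["z_map"]=np.median(z,0); s["pixels"]=np.mean([q["pixels"] for q in fr],0).astype(np.uint8)
pickle.dump({"scene":s},open(f+".pkl","wb"))
P=[];
st=sensors.read_state();e=st["eef_pos"];print(e.round(1),st["tool_rot"].round(4),st["width"],st["force"].round(1))
c=s["pixels"][175:235,295:365]; cv2.imwrite(f"pics/{f}_cs.png",cv2.cvtColor(cv2.resize(c,None,fx=11,fy=10,interpolation=cv2.INTER_CUBIC),cv2.COLOR_RGB2BGR))
import subprocess; print(subprocess.run(["python3","meas.py",f,str(e.tolist())],capture_output=True,text=True).stdout)
E
python3 look.py l
```

```text
[470.3 -80.2  83. ] [ 3.1414  0.     -1.9575] 8.961470451224914 [-0.4  0.  -4.2]
tcp case -158.5180104352818 -0.7161633332333253
lidleaf 156 z 106.75 +- 0.13
plate 58 z 106.07 +- 0.16
plane [1.70316181e-02 6.07078546e-02 1.05684752e+02]
hasp tube 82 z 116.32 +- 0.65
  mean 3.5006515254763286 1.4820319758292233 top 121.33836186838435
lid tube 60 z 117.65 +- 0.72
  mean -0.9599170661432908 3.188694519602791 122.42706718120789
lid tube 57 z 117.71 +- 0.78
  mean 0.1629648532190373 4.108886570863799 122.85958880213111
```

View pics/l_cs.png

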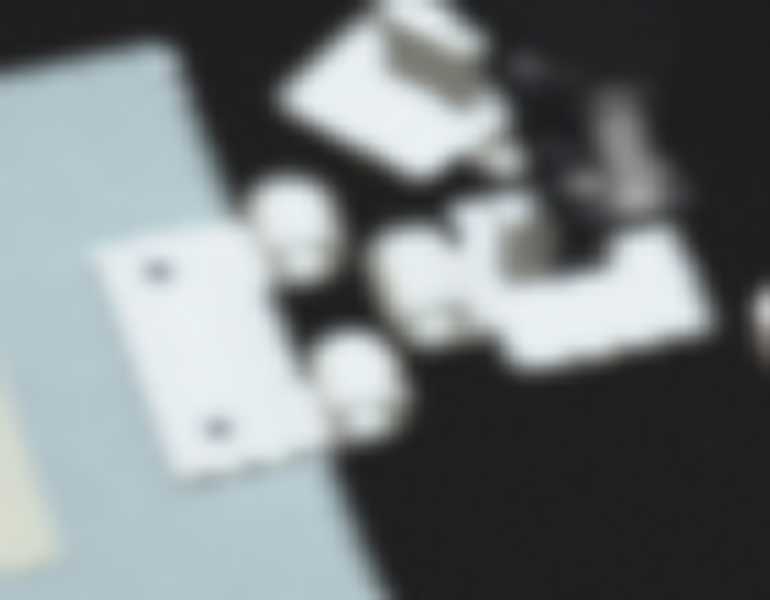

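```bash
cat > sil.py <<'E'
import sys
from fit import *
from scipy.optimize import minimize
f=sys.argv[1]; s=pickle.load(open(f+".pkl","rb"))["scene"]; p=np.load("p.npy")
U0,V0,NW,NH,K=295,175,70,60,8
g=s["pixels"].astype(float).mean(-1)[V0:V0+NH,U0:U0+NW]
occ=np.clip((g-30)/170,0,1)
def cyl(L,c=(0,0,11),r=11):
    th=np.linspace(0,2*np.pi,40); return np.array([[c[0]+r*np.cos(a),c[1]+y,c[2]+r*np.sin(a)] for a in th for y in (-L/2,L/2)])
def box(x0,x1,y0,y1,z0,z1): return np.array([[x,y,z] for x in(x0,x1) for y in(y0,y1) for z in(z0,z1)],float)
HASP=[cyl(28),box(-18,0,-14,14,0,6),box(-71,-18,-30,30,0,6),box(-55,-21,-5,5,0,40)]
LID=[cyl(22,(-0,30,0)),cyl(22,(-0,-30,0))]
def render(prims,tr,roll=0):
    x,y,z,th=tr
    im=np.zeros((NH*K,NW*K),np.uint8)
    for P in prims:
        Q=P.copy(); Q[:,2]+=Q[:,1]*roll
        C,S_=np.cos(th),np.sin(th); w=np.c_[x+C*Q[:,0]-S_*Q[:,1],y+S_*Q[:,0]+C*Q[:,1],z+Q[:,2]]
        uv=(proj(s,w)-[U0-.5,V0-.5])*K-.5
        h=cv2.convexHull((uv*16).round().astype(np.int32)); cv2.fillConvexPoly(im,h,255,shift=4)
    im=cv2.GaussianBlur(im.astype(np.float32)/255,(0,0),0.8*K)
    return cv2.resize(im,(NW,NH),interpolation=cv2.INTER_AREA)
def roi(polys,neg=()):
    m=np.zeros((NH*4,NW*4),np.uint8)
    for q in polys: cv2.fillPoly(m,[(np.array(q)/[11,10]*4).astype(np.int32)],1)
    for q in neg: cv2.fillPoly(m,[(np.array(q)/[11,10]*4).astype(np.int32)],0)
    return cv2.resize(m.astype(np.float32),(NW,NH),interpolation=cv2.INTER_AREA)>.9
def fitit(prims,x0,mask,zfix,yawfix=None,roll=0):
    def cost(q):
        tr=[q[0],q[1],zfix,q[2] if yawfix is None else yawfix]
        return ((render(prims,tr,roll)-occ)[mask]**2).mean()
    n=3 if yawfix is None else 2
    sx=np.vstack([x0[:n]]+[np.array(x0[:n])+np.eye(n)[i]*([4,4,.06][i]) for i in range(n)])
    r=minimize(cost,x0[:n],method="Nelder-Mead",options=dict(initial_simplex=sx,xatol=.01,fatol=1e-7,maxiter=200)); return r.x,r.fun**.5
def case(xy): C,S_=np.cos(p[2]),np.sin(p[2]); a,b=xy[0]-p[0],xy[1]-p[1]; return np.array([C*a+S_*b,-S_*a+C*b])
E
cat > run_l.py <<'E'
from sil import *
lm=roi([[(255,150),(370,150),(355,260),(355,300),(330,310),(430,310),(430,460),(350,460),(330,400)]] ,[[(355,200),(500,200),(500,318),(355,318)],[(260,60),(440,170),(360,165),(240,100)]])
b=W(p,[-93,0,111])
rl,c=fitit(LID,[b[0],b[1]],lm,111,p[2]); print("lid bore case",case(rl)+[93,0],"rms",c)
hm=roi([[(355,195),(440,195),(440,290),(620,290),(640,215),(740,215),(740,395),(425,395),(425,365),(355,300)]],[[(420,100),(545,100),(545,200),(440,200)],[(480,180),(650,180),(650,285),(480,285)]])
h0=W(p,[-93-27.5,0,100])
for z in (98.5,99.5,100.5):
  for roll in (0,.05):
    r,c=fitit(HASP,[h0[0],h0[1],p[2]],hm,z,roll=roll); print(z,roll,"hasp bore case",case(r)+[93,0],"yaw",r[2]-p[2],"rms",c)
r,c=fitit(HASP,[h0[0],h0[1],p[2]],hm,99.5)
a=np.hstack([occ,render(LID,[rl[0],rl[1],111,p[2]])*.5+.5*render(HASP,[r[0],r[1],99.5,r[2]]),np.abs(render(HASP,[r[0],r[1],99.5,r[2]])-occ)*hm+np.abs(render(LID,[rl[0],rl[1],111,p[2]])-occ)*lm+.2*(hm|lm)])
cv2.imwrite("pics/sil_"+f+".png",cv2.resize((a*255).clip(0,255).astype(np.uint8),(798,228)))
E
python3 run_l.py l
```

```text
lid bore case [-1.04479029 -1.91065156] rms 0.15495380976947548
98.5 0 hasp bore case [-28.09613876  -2.33013764] yaw -0.01576975184882773 rms 0.07403345004697812
98.5 0.05 hasp bore case [-27.96816181  -2.2394141 ] yaw -0.03417621159133449 rms 0.08121066431739005
99.5 0 hasp bore case [-27.83728403  -1.65367053] yaw -0.024995678762679052 rms 0.07389225904599307
99.5 0.05 hasp bore case [-27.96316523  -1.48786985] yaw -0.03591160726763559 rms 0.08002977230236476
100.5 0 hasp bore case [-27.66915462  -1.24440985] yaw -0.023273818546121983 rms 0.07152708562940191
100.5 0.05 hasp bore case [-27.58642876  -0.98132242] yaw -0.03846482030997678 rms 0.07902197319053104
```

View pics/sil_l.png

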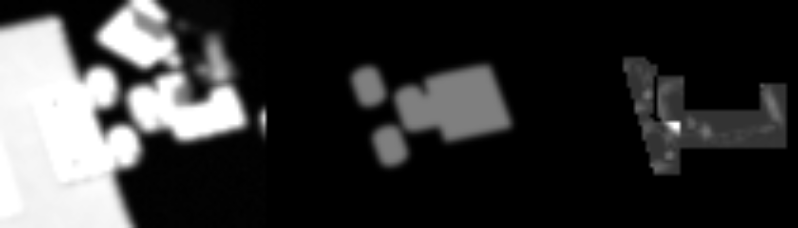

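```bash
cat >> run_l.py <<'E'
print("--- joint")
allm=lm|hm
def cost(q,zh):
    R=np.maximum(render(LID,[q[0],q[1],111,p[2]]),render(HASP,[q[2],q[3],zh,q[4]])); return ((R-occ)[allm]**2).mean()
for zh in (99,99.5,100):
    x0=np.array([rl[0],rl[1],r[0],r[1],r[2]]); sx=np.vstack([x0]+[x0+np.eye(5)[i]*[3,3,3,3,.05][i] for i in range(5)])
    o=minimize(cost,x0,args=(zh,),method="Nelder-Mead",options=dict(initial_simplex=sx,maxiter=500,xatol=.01,fatol=1e-8)); q=o.x
    print(zh,"lid",case(q[:2])+[93,0],"hasp",case(q[2:4])+[93,0],"rel",case(q[2:4])-case(q[:2]),"yaw",q[4]-p[2],o.fun**.5)
E
python3 run_l.py l | sed -n '/joint/,$p'
```

```text
--- joint
99 lid [-0.98493031 -2.04633937] hasp [-27.90547512  -1.98434307] rel [-26.9205448   0.0619963] yaw -0.017067264279270022 0.07582151994404118
99.5 lid [-1.04479029 -1.91065156] hasp [-27.83728403  -1.65367053] rel [-26.79249373   0.25698102] yaw -0.024995678762679052 0.07599007802490047
100 lid [-1.05649939 -1.91412079] hasp [-27.79909026  -1.58426384] rel [-26.74259087   0.32985695] yaw -0.02303315809278439 0.07509131043608368
```

The joint silhouette fit leaves 26.8 mm to advance, with 0.2 mm lateral, 0.02 rad yaw and about 0.5 mm low. Advancing.

Request:
arm_command(rows=[[[0,-3,-0.5,0,0,0],[0,-7,-0.5,0,0,0],[0,-11,-0.5,0,0,0],[0,-15,-0.5,0,0,0],[0,-19,-0.5,0,0,0],[0,-22,-0.5,0,0,0],[0,-24.5,-0.5,0,0,0],[0,-26,-0.5,0,0,0],[0,-26.8,-0.5,0,0,0],[0,-26.8,-0.5,0,0,0],[0,-26.8,-0.5,0,0,0],[0,-26.8,-0.5,0,0,0]]])

```text
clock: 13.93
eef_pos: [495.1, -90.4, 83.5]
tool_rot: [3.141, -0.0, -1.958]
force: [-0.2, 0.2, -4.0]
width: 9.0
```

```bash
python3 look.py m
```

```text
[495.3 -90.4  83.5] [ 3.1415  0.     -1.9578] 8.80691810370908 [ 0.5 -0.3 -2.9]
tcp case -131.53990845246324 -0.7601873414099032
lidleaf 159 z 106.72 +- 0.12
plate 59 z 106.25 +- 0.2
plane [-9.28470947e-03  7.00405411e-02  1.04597194e+02]
hasp tube 134 z 114.12 +- 0.59
  mean 8.231612435933826 -0.3794914471997517 top 122.00918669312843
lid tube 85 z 114.65 +- 0.79
  mean -5.253808391339021 -0.9714714249323677 121.66151176991661
lid tube 62 z 116.55 +- 0.85
  mean -5.081268616654285 4.832328665913231 122.76668406382397
```

View pics/m_cs.png

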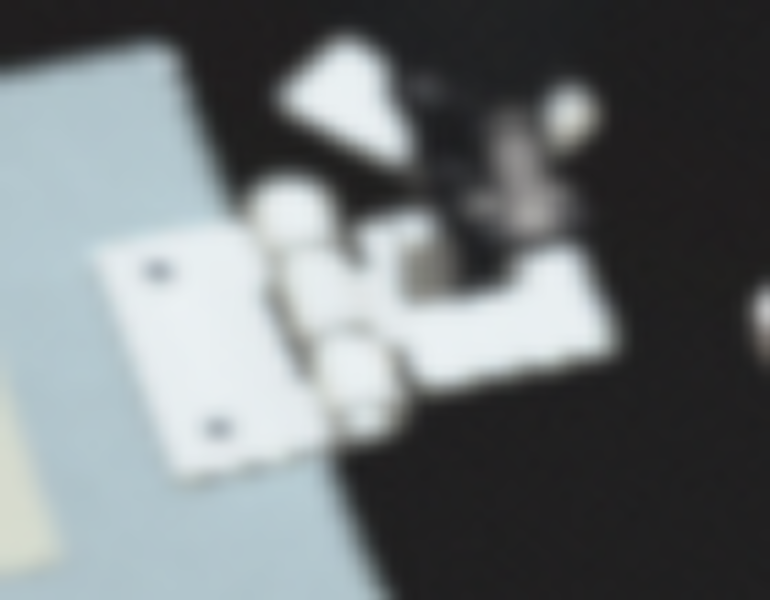

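```bash
cat > run_m.py <<'E'
from sil import *
m=roi([[(255,165),(350,175),(350,215),(390,300),(470,305),(520,300),(530,235),(650,235),(650,400),(430,405),(430,460),(350,460),(330,400)]],[[(385,200),(525,200),(525,300),(385,300)]])
b=W(p,[-93,0,111]); b=W(p,[-94,-1.9,111])
def cost(q,zh):
    R=np.maximum(render(LID,[q[0],q[1],111,p[2]]),render(HASP,[q[2],q[3],zh,q[4]])); return ((R-occ)[m]**2).mean()
for zh in (99,99.6,100.3):
    x0=np.array([b[0],b[1],b[0],b[1],p[2]]); sx=np.vstack([x0]+[x0+np.eye(5)[i]*[3,3,3,3,.05][i] for i in range(5)])
    o=minimize(cost,x0,args=(zh,),method="Nelder-Mead",options=dict(initial_simplex=sx,maxiter=600,xatol=.01,fatol=1e-8)); q=o.x
    print(zh,"lid",case(q[:2])+[93,0],"rel",case(q[2:4])-case(q[:2]),"yaw",q[4]-p[2],o.fun**.5)
R=np.maximum(render(LID,[q[0],q[1],111,p[2]]),render(HASP,[q[2],q[3],zh,q[4]]))
a=np.hstack([occ,R,np.abs(R-occ)*m+.2*m]); cv2.imwrite("pics/sil_"+f+".png",cv2.resize((a*255).clip(0,255).astype(np.uint8),(798,228)))
# plane slopes for reference
w=cloud(s);C,S_=np.cos(p[2]),np.sin(p[2]);x=w[...,0]-p[0];y=w[...,1]-p[1];cx=C*x+S_*y;cy=-S_*x+C*y;z=w[...,2]
k=(cx>-40)&(cx<70)&(abs(cy)<100)&(z>90)&(z<112); print("lid plane",np.linalg.lstsq(np.c_[cx[k],cy[k],np.ones(k.sum())],z[k],rcond=None)[0])
k=(cx>-72)&(cx<-45)&(abs(cy)<38)&(z>90)&(z<117); print("leaf plane",np.linalg.lstsq(np.c_[cx[k]+58,cy[k],np.ones(k.sum())],z[k],rcond=None)[0])
E
python3 run_m.py m
```

```text
99 lid [-1.28178404 -1.44306971] rel [-0.0717481   0.21651179] yaw 0.003133360633414517 0.0815271649205985
99.6 lid [-1.24313524 -1.51607031] rel [0.03670272 1.15845136] yaw 0.009314510432473722 0.08156057046640215
100.3 lid [-1.36628195 -1.45076821] rel [0.03629855 0.51128251] yaw -0.01397017762937841 0.08104859975239188
lid plane [ 3.86451915e-04 -9.63481806e-04  1.01179954e+02]
leaf plane [1.95329271e-03 1.77749172e-05 1.06815738e+02]
```

View pics/sil_m.png

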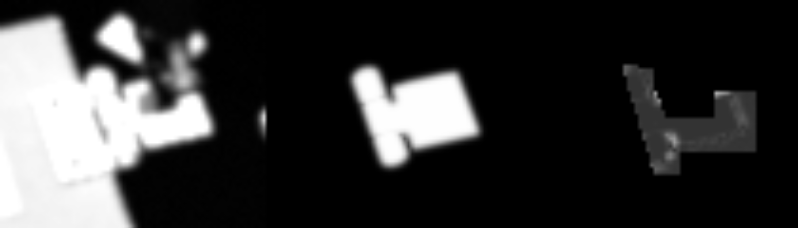

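```bash
cat > pl.py <<'E'
from fit import *
import sys
fr=[get_image("scene") for _ in range(8)]; s=fr[0]; Z=np.stack([q["z_map"] for q in fr]); s["z_map"]=np.where((Z==0).any(0),0,Z.mean(0))
s["pixels"]=np.mean([q["pixels"] for q in fr],0).astype(np.uint8); pickle.dump({"scene":s},open("n.pkl","wb"))
p=np.load("p.npy");w=cloud(s);C,S_=np.cos(p[2]),np.sin(p[2]);x=w[...,0]-p[0];y=w[...,1]-p[1];cx=C*x+S_*y;cy=-S_*x+C*y;z=w[...,2]
lum=s["pixels"].astype(int).min(-1)
br=cv2.erode((lum>215).astype(np.uint8),np.ones((3,3)))>0
m=br&(cx>-165)&(cx<-114)&(abs(cy)<31)&(z>95)&(z<115)
for lo in range(-30,30,6):
    k=m&(cy>=lo)&(cy<lo+6); print(lo,k.sum(),z[k].mean().round(2) if k.any() else "", cx[k].mean().round(0) if k.any() else "")
A=np.c_[cx[m]+93,cy[m],np.ones(m.sum())]; r=least_squares(lambda q:A@q-z[m],[0,0,106],loss="soft_l1"); print(r.x, m.sum())
k=br&(cx>-72)&(cx<-45)&(abs(cy)<38)&(z>90)&(z<117); print("lidleaf",np.median(z[k]))
st=sensors.read_state(); print(st["eef_pos"],st["force"],st["clock"])
E
python3 pl.py
```

```text
-30 0  
-24 0  
-18 0  
-12 0  
-6 0  
0 1 106.28 -153.0
6 8 105.87 -139.0
12 22 106.6 -136.0
18 18 106.14 -138.0
24 0  
[2.03928478e-03 3.61318971e-03 1.06388529e+02] 49
lidleaf 106.57285411640419
[495.39798989 -90.50423776  83.5150687 ] [ 0.59520012 -0.09843624 -3.02758868] 14.5333
```

The final checks agree: the leaf is level with slopes under 0.005, and its plate is 0.2 to 0.5 mm below the lid leaf. The silhouette gives x 0.0 mm and y 0.2 to 1.2 mm, yaw is at most 0.014 rad, the lid is flat, and the wrist carries only the leaf's weight. Handing in.

```bash
python3 -c "
from cell import order
print(order.finish_job())"
```

```text
the job is handed in; nothing more can be done
None
```

I shut the lid and picked up the leftmost hasp leaf by its rib. I slid its knuckle between the lid's knuckles from the front and handed the job in at about 14.6 s, still holding it. The hand-in gave no verdict.

**Last checks on the fit**

| Check | Result | Limit |
|---|---|---|
| Level offset across the hole line | about 0 mm | 3 mm |
| Height offset | 0.2 to 0.5 mm low | 3 mm |
| Offset along the hole line | 0.2 to 1.2 mm | 5 mm |
| Angle between hole lines | at most 0.014 rad | 0.1 rad |
| Leaf tilt | under 0.005 rad | 0.15 rad |
| Lid angle | about 0 rad | 0.04 rad |

The wrist force stayed at the leaf's weight, about 3 to 4 N, when the knuckle went in, so I saw no sign of it resting on the case.

**What disagreed**
- **Fingertip height:** the fingertips sat about 31 mm above the reported TCP, found when the lid was still open at the planned depth. I corrected this from depth readings and the contact with the shut lid.
- **Leaf tilt:** a first, noisier depth estimate showed a side tilt of about 0.06 to 0.07 rad. An eight-frame average did not confirm it.
- **Top camera:** the arm hid the leaf and the gap in the top view, so the final fit was checked with the scene camera and the TCP reading only.

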